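# Fit the end stop by feel and close up the jar row

### The job

Lift the steel end stop out of its storage caddy, set it down in the plain parking block and let go, then take it again by its broad faces, set it crosswise in the black-floored lane, feel for the unmarked hole in the lane's floor with its pin, and leave it standing upright and fully home. Then push the three square jars along the lane as one straight row down its middle, without lifting or tipping them, until they stand close together against the stop, and let go. Leave everything else where it stands.

Things in the scene. Friction and masses are not known exactly. Their poses are not given: they have to be found in the camera images.
- stop: Steel end stop, about 140 g: plain rectangular head 20 mm (its x) by 40 mm (its y) by 34 mm tall, and a 12 mm round pin 14 mm long under its centre. Origin: centre of the head's underside, where the pin begins; z up. Broad faces look along its x, ends along its y. It starts upright in the caddy, axes as the caddy's, head resting on the caddy block.
- stop_tip (a point): End of the stop's pin: 14 mm below the head's underside. The last 5 mm of the pin taper to a 6 mm flat tip.
- caddy: Fixed grey block 50 x 50 x 30 mm with a 16 mm hole; on its top two cheeks 30 mm tall, 6 mm thick, 26 mm along y, inner faces at x = -12 and +12 mm, cover the stop's broad faces: here it can be taken only by its ends (closing along y, 40 mm wide), and is drawn straight up 50 mm. Origin: centre of the underside, z up.
- park: Fixed plain grey block 60 x 60 x 30 mm with one round hole, 18 mm wide and 20 mm deep, in the middle of its top: the stop's pin goes in loosely and its head rests on the block, open on all sides. Origin: centre of the underside.
- lane: Fixed loading lane 400 mm long (its y), ends open: two aluminium walls 8 mm thick, 52 mm apart inside, tops 62 mm above the table; black rigid floor 24 mm above the table. The walls leave no room for fingers at the stop's ends. Origin: centre of the underside, on the table; y runs along the lane from the jars towards the hole, x across.
- lane_search (a point): Floor point on the centre line at y = +90 mm, middle of the stretch (y = +60 to +120 mm) that holds the blind hole: black on black, 14 mm wide, 1 mm chamfer, 17 mm deep, on the centre line, elsewhere each time, given by no reading. Slide the pin along the floor, pressing lightly, till it drops. Home: head on the floor, its 40 mm length across the lane, either way round.
- jar1: White square jar 1 of 3 with grey round cap, 36 x 36 mm, body 42 mm tall, 54 mm over the cap, about 80 g (varies), loose on the lane floor at about y = -35 mm in the lane's frame (nearest the hole). Origin: centre of its underside, z up.
- jar2: White square jar 2 of 3 with grey round cap, 36 x 36 mm, body 42 mm tall, 54 mm over the cap, about 80 g (varies), loose on the lane floor at about y = -83 mm in the lane's frame (middle). Origin: centre of its underside, z up.
- jar3: White square jar 3 of 3 with grey round cap, 36 x 36 mm, body 42 mm tall, 54 mm over the cap, about 80 g (varies), loose on the lane floor at about y = -131 mm in the lane's frame (last, the one to push, slowly and squarely: hurried, the row splays). Origin: centre of its underside, z up.
- marker: Bystander, leave alone: white marker pen with black cap, 110 mm long, lying. Origin: under its middle on the table.
- flask: Bystander, leave alone: conical glass flask, 76 mm wide, 110 mm tall. Origin: under its middle on the table.
- bottle: Bystander, leave alone: clear bottle, 60 mm wide, 110 mm tall. Origin: under its middle on the table.
- wipes: Bystander, leave alone: tall white wipes tub, 86 mm wide, 190 mm tall. Origin: under its middle on the table.
- tipbox: Bystander, leave alone: clear tip box with blue lid, 89 x 124 x 82 mm. Origin: under its middle on the table.
- tuberack: Bystander, leave alone: white tube rack with yellow-capped tubes, 70 x 124 x 102 mm. Origin: under its middle on the table.
- wellplate: Bystander, leave alone: well plate, 85 x 127 x 16 mm. Origin: under its middle on the table.
There are look-alikes about, which are no part of the job. Leave any yellow look-alike of the jar3 alone.

How it is judged:
By the outcome, as a careful person would: the job done as asked, in the order asked, and still so for the second after the job is handed in, with the robot touching nothing.
It also fails if it takes over 72 s, if anything falls off the work surface, if the arm or the gripper's body presses on something with over 40 N, if the wrist force passes 120 N, or if a joint passes its speed limit or range.

### The arm

A 7-joint arm with a two-finger parallel gripper is mounted at the origin on the work surface. World frame = base frame: x ahead of the robot, y to its left, z up, the work surface at z = 0. Lengths are in mm, angles in rad, forces in N, time in s.
With the tool pointing down it reaches from about 425 to 975 mm from the base axis. Payload 16.7 kg.
Tool frame: the origin (TCP) lies on the front face of the gripper's body, between the roots of the fingers; the fingertips stand 73 mm ahead of it and the grasp point (between the pads) lies 54 mm ahead of it; x points along the fingers, y is the direction in which the jaws open and shut, and the axes are right-handed (so a half turn about x gives the same grasp; the last joint's range is limited). The gripper opens to 85 mm and grips with 20 to 120 N. Pads are 22 mm wide; open, the fingers measure 114 mm over their backs; the gripper's body (76 mm by 85 mm) begins 54 mm behind the grasp point. The pads swing forward as they close: fully open they stand 13 mm farther back than shut.
Start: joints at [-1.323, 0.426, 0.074, 1.606, -0.034, 1.111, -0.067], TCP at [261.494, 622.256, 303.902] pointing down, gripper open.
Joint ranges: [-2.85, 2.85], [-0.5, 2.14], [-1.23, 1.37], [0.21, 2.46], [-1.02, 4.16], [0.16, 2.05], [-2.73, 2.73]. Speed limits (rad/s): [1.89, 1.89, 2.39, 2.39, 3.01, 3.01, 3.01].

### API

Orientations are given as a rotation vector (axis times angle).
In Python, from cell import state, capture, finish_job, find_in gives the robot as it stands.
- The arm moves only by the tool apply_moves, never from a script. Its argument "rows" is one flat list of numbers, 7 for each row, row after row: the closure, from 0 (fully open) to 1 (shut), then the shift along the tool's x, y, z in m, then the turn, a rotation vector about the tool's x, y, z in degrees. In form: [jaw, x, y, z, rx, ry, rz, jaw, x, y, z, rx, ry, rz, ...]. A call has 1 to 10 rows; each row is the pose to reach, as a shift and turn from the pose commanded when the call began, along the tool's axes at that moment; what a row does not reach only later rows make up. A row lasts 1/10 s, in which the tool goes at most 50 mm and 8.59 degrees, less where a joint would pass 70% of its speed; a pose out of reach is approached as far as the arm can. A call with a gripper value outside its range is refused whole. The fingers move at their own pace and stop on an object; "squeeze" is the grip in N (left out, the last holds). Time passes only in rows, so rows that repeat a pose let the fingers close. It gives the time, the measured TCP pose, the force and the opening at its end, in the units of the state.
- state(): the state, without advancing time (a new reading comes with each control period).
- capture(name): name is "scene" or "top" or "wrist"; returns a dict with "pixels" (384x512x3 uint8, blue, green, red), "z_map" (384x512 float32, mm along the optical axis (not along the pixel's ray), 0 where there is no reading), "K" (3x3 intrinsics, pixels), "k1" (the pictures are not rectified: a ray, as slopes to the right and down, at radius r is drawn at 1 + k1 r^2 times it, then the intrinsics apply), "R" (3x3) and "t" (3): a world point X has camera coordinates R X + t; the wrist camera has in their place "mount" (4x4, takes a point from camera to tool coordinates, whose origin is the TCP and whose axes are the tool frame's). Camera axes: x right, y down, z forward; pixel columns grow to the right and rows downward; lengths in mm; the calibration is good to about 2 mm. A picture is of the moment at which its call begins: read the wrist's pose just before it.
- finish_job(): hands the job in, once; it reports no verdict.
Trained networks look in a picture, given as the dict that the camera call returned (one of the last four; its "shot" number tells which), for a name from the list of things; names that differ only in an ending like _2 or _b are one class to them, and where a whole thing is asked for, a point or a joint stands for the part that bears it (a point fixed in the world has none). Each returns a list of dicts, best first, with "confidence" (0 to 1); they miss things now and then, are a little off and sometimes report something else, mostly with a low value. They report only what shows in the picture. A call takes as long as a camera call. They do not tell look-alikes from the thing itself.
- find_in(picture, thing): "xy" ([column, row] in pixels, amid what is visible of it).
The state is a dict: "t": time; "joint_positions": joint angles; "dq": joint speeds; "effort": joint torques, N m; "position": TCP position; "tcp_rot": TCP orientation; "force": force on the tool from outside, world axes, zero at the start; "torque": the same for the moment, N m; "finger_gap": finger opening in mm.
Only numpy, scipy, OpenCV 4.12 (cv2) and the standard library are available. Lean on these libraries where they do the work, as an engineer would, in place of code of your own. Each camera call takes 0.05 s, during which the arm holds its last target. There are 200 camera calls.

## Working session

There is one attempt and no reset: what is moved stays moved. The work goes in short steps, Python scripts to look and compute and a tool call to move; the robot and the scene stay as the last step left them, time stands still between calls to the robot, and variables do not carry over. Pictures are saved under pics/ and viewed, on a budget of 10 in all, crops included, one or two more only if the job needs it, and the job is handed in when it is done.

Besides the shell and the picture viewer there is one more tool, called after "Call:" by a JSON object that holds its "method" and its "body". apply_moves: Moves the arm, as the interface text tells. Its arguments: {"type":"object","properties":{"rows":{"type":"array","items":{"type":"number"}},"squeeze":{"type":"number"}},"required":["rows"]}

```bash
mkdir -p pics; ls
cat > h.py <<'E'
import numpy as np, cv2
from scipy.spatial.transform import Rotation as Ro
from cell import state, capture, finish_job, find_in
def cam(c, s=None):
    if 'R' in c: return np.array(c['R']), np.array(c['t'])
    M=np.array(c['mount']); Rt=Ro.from_rotvec(s['tcp_rot']).as_matrix()
    Rw=Rt@M[:3,:3]; p=Rt@M[:3,3]+np.array(s['position'])
    return Rw.T, -Rw.T@p
def rays(c,uv):
    K=np.array(c['K']); x=(np.array(uv,float).reshape(-1,2)-K[:2,2])/[K[0,0],K[1,1]]
    d=x.copy()
    for _ in range(20): d=x/(1+c['k1']*(d**2).sum(1,keepdims=True))
    return np.c_[d,np.ones(len(d))]
def at_z(c,uv,z,s=None):   # world points on plane z
    R,t=cam(c,s); o=-R.T@t; d=rays(c,uv)@R
    return o+d*((z-o[2])/d[:,2])[:,None]
def cloud(c,s=None):
    R,t=cam(c,s); h,w=c['z_map'].shape
    uv=np.stack(np.meshgrid(np.arange(w),np.arange(h)),-1).reshape(-1,2)
    P=(rays(c,uv)*c['z_map'].reshape(-1,1)-t)@R
    P[c['z_map'].ravel()==0]=np.nan
    return P.reshape(h,w,3)
def proj(c,X,s=None):
    R,t=cam(c,s); q=np.atleast_2d(X)@R.T+t; q=q[:,:2]/q[:,2:]
    q=q*(1+c['k1']*(q**2).sum(1,keepdims=True)); K=np.array(c['K'])
    return q*[K[0,0],K[1,1]]+K[:2,2]
E
python3 - <<'E'
from h import *
np.set_printoptions(precision=1,suppress=True)
s=state();print({k:np.round(v,3) for k,v in s.items()})
print(Ro.from_rotvec(s['tcp_rot']).as_matrix())
ims=[]
for n in ['scene','top']:
    c=capture(n); P=cloud(c); ims.append(c['pixels'])
    for th in ['stop','caddy','park','lane','jar1','jar3','marker','flask','bottle','wipes','tipbox','tuberack','wellplate']:
        for r in find_in(c,th)[:4]:
            if r['confidence']<.2: continue
            u=np.round(r['xy']).astype(int); print(n,th,round(r['confidence'],2),u,P[u[1],u[0]])
cv2.imwrite('pics/a.png',ims[0]);cv2.imwrite('pics/b.png',ims[1])
E
```

```text
pics
{'t': np.float64(0.0), 'joint_positions': array([-1.3,  0.4,  0.1,  1.6, -0. ,  1.1, -0.1]), 'dq': array([-0., -0., -0., -0., -0., -0.,  0.]), 'effort': array([  0. , -95. ,   3.8, -46.4,   0. ,   0. ,  -0. ]), 'position': array([261.4, 622. , 303.2]), 'tcp_rot': array([ 0.3,  1.5, -0.3]), 'force': array([0.2, 0.2, 0.8]), 'torque': array([-0., -0., -0.]), 'finger_gap': np.float64(85.337)}
[[-0.   0.4  0.9]
 [-0.   0.9 -0.4]
 [-1.  -0.   0. ]]
scene stop 0.66 [167 186] [ 422.3 -187.2   62.1]
scene caddy 0.56 [169 202] [ 444.9 -201.8   27.7]
scene caddy 0.49 [268 201] [649.3 -27.4  76.7]
scene park 0.77 [285 139] [465.4 202.8  29.7]
scene lane 0.7 [275 215] [684.2 -34.4  58.2]
scene jar1 0.88 [250 292] [ 807.8 -220.4   47.8]
scene jar1 0.86 [214 208] [ 544.6 -125.3   31.9]
scene jar1 0.8 [272 200] [654.1 -18.   77.6]
scene jar1 0.8 [260 215] [667.7 -70.1  71.5]
scene jar3 0.88 [250 292] [ 807.8 -220.4   47.8]
scene jar3 0.86 [214 208] [ 544.6 -125.3   31.9]
scene jar3 0.8 [272 200] [654.1 -18.   77.6]
scene jar3 0.8 [260 215] [667.7 -70.1  71.5]
scene marker 0.71 [237 171] [452.  
[... 822 characters left out ...]
jar1 0.61 [333 201] [ 561.8 -232.2   50.8]
top jar3 0.77 [255 166] [647.3 -17.8  71.8]
top jar3 0.75 [286 216] [ 517.7 -104.8   53.9]
top jar3 0.62 [324 117] [ 793.9 -205.7   54.9]
top jar3 0.61 [333 201] [ 561.8 -232.2   50.8]
top marker 0.48 [241 233] [469.1  14.1  13. ]
top marker 0.38 [204 129] [747.8 123.5  57.4]
top flask 0.61 [205 129] [747.7 120.7  58.2]
top bottle 0.8 [290 122] [ 761.6 -105.7  104.5]
top wipes 0.83 [ 89 180] [581.5 378.1 195.3]
top wipes 0.46 [246 175] [629.1   5.1  25.9]
top tipbox 0.64 [418 187] [ 603.2 -458.1   83.4]
top tuberack 0.76 [245 123] [764.2  12.2  70.9]
top wellplate 0.62 [398 268] [ 381.6 -429.    13. ]
top wellplate 0.28 [243 166] [654.5  14.2  22.9]
```

Run:
```python
import cv2
a=cv2.imread('pics/a.png');b=cv2.imread('pics/b.png')
cv2.imwrite('pics/1.png',cv2.resize(a[80:340,50:410],None,fx=2.2,fy=2.2))
cv2.imwrite('pics/2.png',cv2.resize(b[90:290,130:390],None,fx=3,fy=3))
```

```text
(no output)
```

View pics/1.png

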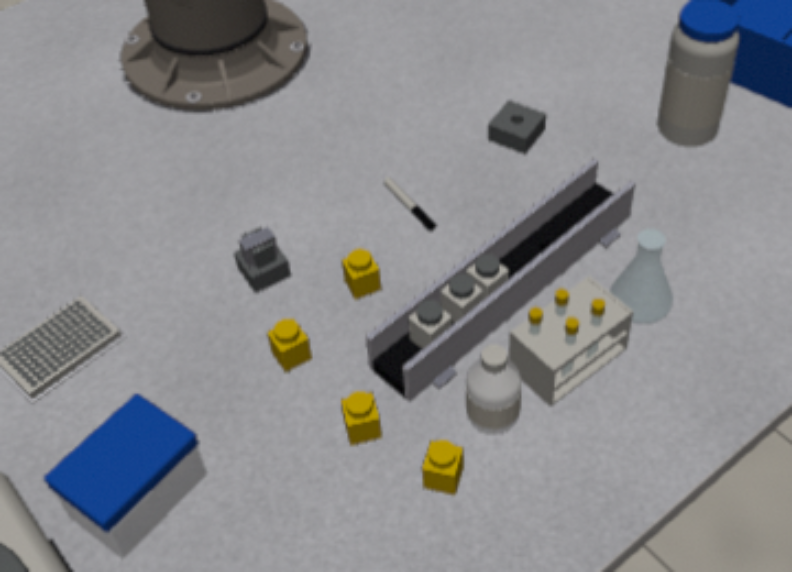

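View pics/2.png

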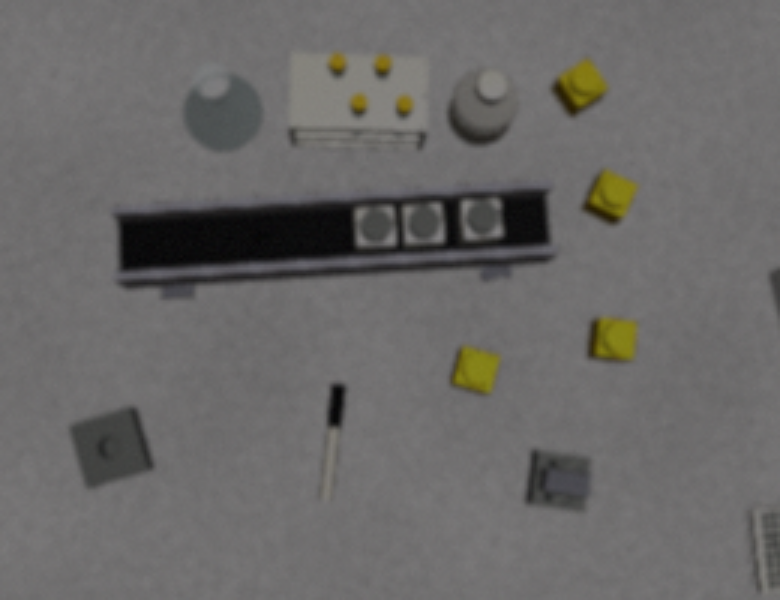

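Picture 1 (scene) shows the caddy with the stop at crop (262,258), the park block at (517,127), and the lane holding three white jars at (430,320)–(488,268). The yellow look-alikes stand outside the lane. Picture 2 (top) agrees: the white jars in the lane at (483,218), (424,222) and (376,226) are the ones meant. Next I'll work out rough poses and the first move.

```bash
cat >> h.py <<'E'
def rel(p,yaw_deg,s=None):
    """shift (m, tool axes) and turn rx (deg) to TCP p with tool y at yaw_deg (mod 180)"""
    s=s or state(); R=Ro.from_rotvec(s['tcp_rot']).as_matrix()
    d=R.T@(np.array(p)-s['position'])/1000
    y=np.degrees(np.arctan2(R[1,1],R[0,1])); a=(yaw_deg-y+90)%180-90
    # residual tilt: turn that brings tool x down and tool y to yaw
    yy=np.radians(y+a); T=np.array([[0,0,-1],[np.cos(yy),np.sin(yy),0]]).T
    T=np.c_[T,np.cross(T[:,0],T[:,1])]
    w=np.degrees(Ro.from_matrix(R.T@T).as_rotvec())
    print('yaw now',round(y,2),'shift',np.round(d,4),'turn',np.round(w,2))
    return d,w
E
python3 - <<'E'
from h import *
np.set_printoptions(precision=2,suppress=True)
c=capture('wrist');print(np.array(c['mount']),c['K'][0],c['k1'])
c=capture('top');P=cloud(c);print(c['K'],'cam',-np.array(c['R']).T@c['t'])
def rect(m,n):
    q=P[m][:,:2].astype(np.float32); print(n,len(q),cv2.minAreaRect(q), np.median(P[m],0))
x,y,z=P[...,0],P[...,1],P[...,2]
near=lambda a,b,r:(abs(x-a)<r)&(abs(y-b)<r)
rect(near(430,-190,50)&(z>50),'stop+cheeks'); rect(near(430,-190,50)&(z>22),'caddy')
rect(near(450,215,60)&(z>22),'park')
b=c['pixels'].astype(int)
# lane floor: dark pixels
g=b.sum(2); m=((g<90)&(abs(x-640)<70)&(abs(y)<260)).astype(np.uint8)
m=cv2.morphologyEx(m,cv2.MORPH_OPEN,np.ones((3,3),np.uint8))
rect(m>0,'floor')
m=(abs(x-640)<70)&(abs(y)<260)&(z>50); print(np.nanmedian(z[m]),m.sum()); rect(m,'walls')
rel([430,-190,330],88)
E
```

```text
[[  0.    -0.3    0.95 -69.93]
 [  1.     0.    -0.     0.52]
 [ -0.     0.95   0.3  -76.66]
 [  0.     0.     0.     1.  ]] [317.73   0.   251.41] -0.07209198995053105
[[402.03   0.   247.56]
 [  0.   402.03 190.26]
 [  0.     0.     1.  ]] cam [ 467.43   10.56 1126.48]
stop+cheeks 162 ((429.6913757324219, -192.05368041992188), (38.80644607543945, 36.15958786010742), 82.83168029785156) [ 429.82 -191.56   62.94]
caddy 334 ((429.35626220703125, -192.35818481445312), (48.361717224121094, 51.02101516723633), 83.82239532470703) [ 430.06 -188.38   44.46]
park 446 ((447.8143005371094, 218.59017944335938), (60.33623504638672, 59.149776458740234), 20.070955276489258) [446.76 219.03  30.7 ]
floor 1531 ((651.754638671875, 19.294754028320312), (44.75836181640625, 392.9117126464844), 5.294142246246338) [648.62  84.19  24.38]
62.78200341777582 1726
walls 1726 ((647.6575927734375, -14.274917602539062), (468.54168701171875, 137.2459259033203), 87.69027709960938) [655.01 -33.24  62.78]
yaw now 67.2 shift [-0.03 -0.68  0.47] turn [-20.8  -0.    0. ]
```

Run:
```python
from h import *
s=state()
rel([447,219,235],90,s)
rel([380,350,260],90,s)
```

```text
yaw now 67.2 shift [ 0.0689 -0.2999  0.3273] turn [-22.8  -0.    0. ]
yaw now 67.2 shift [ 0.0439 -0.2051  0.2147] turn [-22.8  -0.    0. ]
```

Call:
{"method": "apply_moves", "body": {"rows": [0,0.007,-0.033,0.036,-2.3,0,0,0,0.014,-0.067,0.073,-6,0,0,0,0.021,-0.1,0.109,-12,0,0,0,0.028,-0.133,0.145,-18,0,0,0,0.035,-0.167,0.182,-22.8,0,0,0,0.045,-0.2,0.218,-22.8,0,0,0,0.055,-0.233,0.255,-22.8,0,0,0,0.065,-0.267,0.291,-22.8,0,0,0,0.069,-0.3,0.327,-22.8,0,0,0,0.069,-0.3,0.327,-22.8,0,0]}}

```text
t: 2.5
position: [448.7, 212.8, 234.6]
tcp_rot: [0.005, 1.571, -0.008]
force: [0.0, 0.9, -0.1]
finger_gap: 85.5
```

Run:
```python
from h import *
np.set_printoptions(precision=2,suppress=True)
s=state();print(s['position'],s['t'],s['dq'])
c=capture('wrist');s=state();P=cloud(c,s);np.savez('wpark.npz',P=P,px=c['pixels'])
z=P[...,2];m=(abs(P[...,0]-447)<60)&(abs(P[...,1]-219)<60)
t=m&(z>26)&(z<36);print(cv2.minAreaRect(P[t][:,:2].astype(np.float32)),np.median(z[t]))
h=m&(z>0)&(z<24); d=np.hypot(P[...,0]-447,P[...,1]-219)<20
h&=d; print(h.sum(), np.median(P[h],0) if h.any() else '')
cv2.imwrite('pics/3.png',c['pixels'])
rel([520,20,240],88,s);rel([430,-191,240],88,s)
```

```text
[448.72 212.85 234.59] 2.5 [-0.05  0.   -0.08 -0.03 -0.01  0.01 -0.09]
((444.95623779296875, 221.27685546875), (60.67517852783203, 60.15968704223633), 18.988901138305664) 30.103731048500617
268 [448.63 221.63  10.55]
yaw now 89.69 shift [-0.01 -0.2   0.07] turn [1.69 0.01 0.04]
yaw now 89.69 shift [-0.   -0.41 -0.02] turn [1.69 0.01 0.04]
```

View pics/3.png

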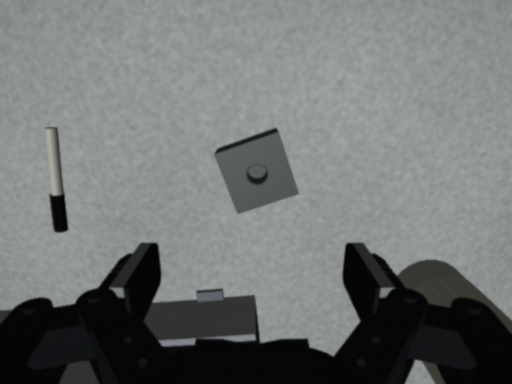

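The wrist view shows the park block upright at about (257,172), with the marker at (55,180) and the lane end at (190,320). Next, go over the caddy.

Call:
{"method": "apply_moves", "body": {"rows": [0,0,-0.046,0.015,0,0,0,0,0,-0.092,0.03,0,0,0,0,0,-0.138,0.035,0,0,0,0,0,-0.184,0.035,0,0,0,0,0,-0.23,0.03,0,0,0,0,0,-0.276,0.02,0,0,0,0,0,-0.322,0.005,0,0,0,0,0,-0.368,-0.009,0,0,0,0,0,-0.404,-0.019,0,0,0,0,0,-0.404,-0.019,0,0,0]}}

```text
t: 3.55
position: [426.6, -188.5, 235.4]
tcp_rot: [0.003, 1.57, -0.005]
force: [0.2, 1.0, 0.1]
finger_gap: 85.6
```

Run:
```python
from h import *
np.set_printoptions(precision=2,suppress=True)
capture('wrist')
s=state();print(s['position'],s['t'],s['dq'],s['joint_positions'])
c=capture('wrist');P=cloud(c,s)
z=P[...,2];m=(abs(P[...,0]-430)<45)&(abs(P[...,1]+191)<45)
for n,t in dict(base=m&(z>26)&(z<34),all_=m&(z>26),cheeks=m&(z>57)&(z<61.5),head=m&(z>62)).items():
    print(n,t.sum(),cv2.minAreaRect(P[t][:,:2].astype(np.float32)),np.median(P[t],0))
print(np.histogram(z[m],bins=np.arange(20,72,2)))
q=proj(c,[430,-191,64],s)[0];print(q)
u,v=int(q[0]),int(q[1])
cv2.imwrite('pics/4.png',cv2.resize(c['pixels'][max(0,v-70):v+70,max(0,u-90):u+90],None,fx=4,fy=4,interpolation=cv2.INTER_CUBIC))
```

```text
[ 427.49 -186.35  235.22] 3.6 [-0.04  0.   -0.04  0.   -0.   -0.   -0.04] [-0.12  0.17  0.44  2.15 -0.1   0.84  1.95]
base 1044 ((426.8798828125, -193.11074829101562), (50.056827545166016, 50.415767669677734), 83.2374038696289) [ 409.46 -191.32   29.89]
all_ 21912 ((426.97845458984375, -191.91787719726562), (90.6888427734375, 50.388641357421875), 83.09618377685547) [ 414.95 -195.67  242.11]
cheeks 559 ((426.87408447265625, -193.0181884765625), (39.54815673828125, 36.33557891845703), 83.39129638671875) [ 416.44 -193.15   59.68]
head 19953 ((422.3203430175781, -191.00201416015625), (89.96784210205078, 33.032814025878906), 89.96897888183594) [ 415.02 -196.37  243.13]
(array([ 27,  21,  24,  22, 557, 446,  19,  21,  22,  22,  23,  21,  32,
        17,  30,  37,  44,  46,  63, 318, 219, 714, 491,   0,   0]), array([20, 22, 24, 26, 28, 30, 32, 34, 36, 38, 40, 42, 44, 46, 48, 50, 52,
       54, 56, 58, 60, 62, 64, 66, 68, 70]))
[244.8  191.32]
```

View pics/4.png

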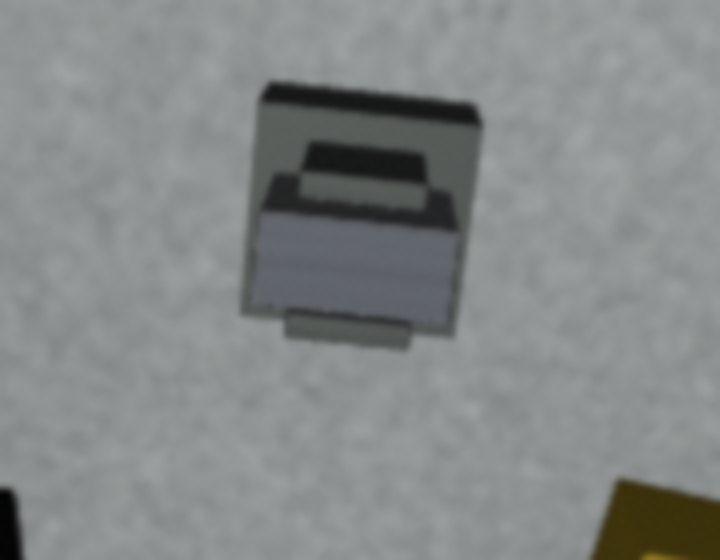

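The crop shows the steel head at (355,260), between the cheeks and slightly rotated. I get centre (427,-193) and y axis at about 83.4°. I'll align above it first.

Call:
{"method": "apply_moves", "body": {"rows": [0,0.03,-0.008,0,6.4,0,0,0,0.06,-0.008,-0.001,6.4,0,0,0,0.06,-0.008,-0.001,6.4,0,0,0,0.06,-0.008,-0.001,6.4,0,0]}}

```text
t: 4.05
position: [427.2, -192.0, 175.2]
tcp_rot: [0.086, 1.57, -0.086]
force: [0.2, 0.5, 0.8]
finger_gap: 85.1
```

Run:
```python
from h import *
s=state();print(np.round(s['position'],2),s['t'],np.round(s['dq'],3))
rel([427,-193,104],83.4,s)
```

```text
[ 427.18 -191.98  175.21] 4.05 [ 0.001 -0.031  0.01  -0.017  0.004  0.004  0.   ]
yaw now 83.73 shift [ 0.0712 -0.001   0.    ] turn [ 0.33 -0.07 -0.01]
```

Call:
{"method": "apply_moves", "body": {"rows": [0,0.04,-0.001,0,0.3,0,0,0,0.065,-0.001,0,0.3,0,0,0,0.071,-0.001,0,0.3,0,0,0,0.071,-0.001,0,0.3,0,0,1,0.071,-0.001,0,0.3,0,0,1,0.071,-0.001,0,0.3,0,0,1,0.071,-0.001,0,0.3,0,0,1,0.071,-0.001,0,0.3,0,0,1,0.071,-0.001,0,0.3,0,0], "squeeze": 40}}

```text
t: 4.95
position: [427.2, -194.1, 104.9]
tcp_rot: [0.092, 1.567, -0.092]
force: [-3.5, 1.8, 15.8]
finger_gap: 39.4
```

Call:
{"method": "apply_moves", "body": {"rows": [1,-0.002,0,0,0,0,0,1,-0.01,0,0,0,0,0,1,-0.03,0,0,0,0,0,1,-0.06,0,0,0,0,0,1,-0.1,0,0,0,0,0,1,-0.13,0,0,0,0,0,1,-0.13,0,0,0,0,0], "squeeze": 60}}

```text
t: 5.65
position: [427.9, -194.6, 237.8]
tcp_rot: [0.092, 1.563, -0.092]
force: [-0.7, 0.4, -3.0]
finger_gap: 39.1
```

Run:
```python
from h import *
np.set_printoptions(precision=2,suppress=True)
s=state();print(s['position'],s['t'],s['dq'],s['finger_gap'],s['force'],s['joint_positions'])
R=Ro.from_rotvec(s['tcp_rot']).as_matrix();print(R)
c=capture('wrist');cv2.imwrite('pics/5.png',c['pixels'])
rel([445,221,215],0,s);rel([447,219,215],90,s)
```

```text
[ 427.91 -194.61  237.82] 5.65 [ 0.02  0.06 -0.02  0.05 -0.04 -0.08  0.04] 39.081371611010525 [-0.66  0.36 -3.01] [-0.15  0.18  0.49  2.15 -0.11  0.84  1.87]
[[ 0.01  0.12  0.99]
 [-0.    0.99 -0.12]
 [-1.    0.    0.01]]
yaw now 83.29 shift [ 0.02  0.41 -0.03] turn [83.29  0.28 -0.26]
yaw now 83.29 shift [ 0.02  0.41 -0.03] turn [-6.71  0.35  0.01]
```

View pics/5.png

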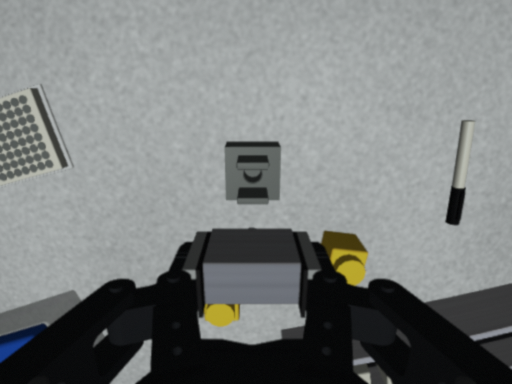

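The stop is held level between the fingers at (250,265), and the caddy is empty at (252,172). Next, carry it to the park block, turning it so its broad faces look along the lane.

Call:
{"method": "apply_moves", "body": {"rows": [1,0,0.035,0.01,7,0,0,1,0,0.08,0.02,15,0,0,1,0,0.125,0.03,23,0,0,1,0,0.17,0.035,31,0,0,1,0,0.215,0.03,39,0,0,1,0,0.26,0.025,47,0,0,1,0,0.305,0.01,55,0,0,1,0,0.35,-0.005,63,0,0,1,0,0.39,-0.02,71,0,0,1,0,0.414,-0.031,79,0.3,-0.3]}}

```text
t: 6.7
position: [447.2, 208.1, 233.0]
tcp_rot: [1.063, 1.298, -1.069]
force: [1.0, 0.5, -0.6]
finger_gap: 39.5
```

Call:
{"method": "apply_moves", "body": {"rows": [1,0.01,0,0,1.8,0,0,1,0.01,0,0,1.8,0,0,1,0.01,0,0,1.8,0,0,1,0.01,0,0,1.8,0,0]}}

```text
t: 7.1
position: [448.5, 205.7, 223.9]
tcp_rot: [1.083, 1.286, -1.088]
force: [0.2, 0.6, -2.0]
finger_gap: 39.0
```

Run:
```python
from h import *
np.set_printoptions(precision=2,suppress=True)
s=state();print(s['position'],s['t'],s['dq'],s['finger_gap'],s['force'],s['joint_positions'])
c=capture('wrist');P=cloud(c,s);z=P[...,2]
m=(abs(P[...,0]-445)<45)&(abs(P[...,1]-221)<45)
t=m&(z>27)&(z<33);print(t.sum(),cv2.minAreaRect(P[t][:,:2].astype(np.float32)),np.median(z[t]))
cv2.imwrite('pics/6.png',c['pixels'])
# hole rim fit in image: dark blob near expected
print(proj(c,[445,221,30],s))
rel([445,221,140],2.5,s)
```

```text
[448.53 205.69 223.9 ] 7.1 [ 0.   -0.01 -0.   -0.   -0.   -0.   -0.01] 39.01718032532565 [ 0.22  0.59 -1.97] [-0.94  0.24  0.44  2.1  -0.14  0.83 -0.25]
4514 ((446.0201110839844, 218.15200805664062), (60.23430252075195, 60.501319885253906), 19.122461318969727) 29.890994784821117
[[251.75 162.92]]
yaw now 9.57 shift [ 0.08 -0.   -0.02] turn [7.07 0.01 0.22]
```

View pics/6.png

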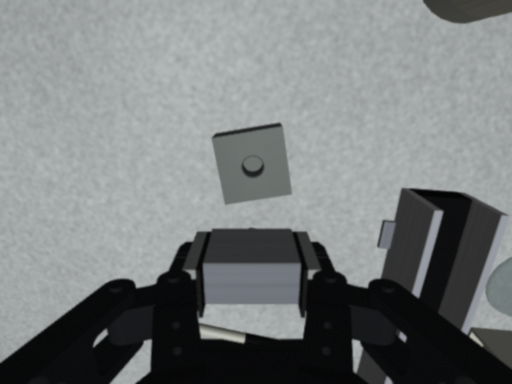

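The stop is held above the park, whose hole shows at (252,165). I'll measure the held head and the hole with the same camera.

Run:
```python
from h import *
np.set_printoptions(precision=2,suppress=True)
s=state();c=capture('wrist');P=cloud(c,s);z=P[...,2]
R=Ro.from_rotvec(s['tcp_rot']).as_matrix()
T=(P-s['position'])@R   # tool coords
w=T[225:310,200:305]
print('x hist',np.histogram(w[...,0][~np.isnan(w[...,0])],bins=np.arange(20,90,4)))
xt=np.nanmedian(T[235:255,225:280,0]);print('strip rows', T[[232,240,250,258,263,270,280,295],250])
m=np.zeros(z.shape,bool);m[220:310,195:310]=True
top=m&(abs(T[...,0]-np.nanmedian(T[280:300,230:270,0]))<2.5)
print('top',top.sum(),T[top].min(0),T[top].max(0))
# hole: depth points well below block top near centre -> rim via dark pixels
g=c['pixels'].sum(2); r=g[145:190,230:275]
_,b=cv2.threshold(c['pixels'][145:190,232:275].min(2),0,255,cv2.THRESH_OTSU+cv2.THRESH_BINARY_INV)
hole=(np.hypot(P[...,0]-446,P[...,1]-218)<15)&(z<26)
ys,xs=np.nonzero(hole);uv=np.c_[xs,ys];Q=at_z(c,uv,30,s)[:,:2];print('hole',len(Q),cv2.minEnclosingCircle(Q.astype(np.float32)),Q.mean(0))
```

```text
x hist (array([   0,    0,    0,  212,  260, 4229,  526,  488,  468,  443,  440,
        353,  293,  117,    0,   10,    0]), array([20, 24, 28, 32, 36, 40, 44, 48, 52, 56, 60, 64, 68, 72, 76, 80, 84,
       88]))
strip rows [[ 69.44  -1.16 -10.41]
 [ 61.3   -1.13 -10.26]
 [ 50.83  -1.08 -10.83]
 [ 45.77  -1.06  -9.88]
 [ 40.45  -1.04 -10.72]
 [ 41.16  -1.05  -7.08]
 [ 40.79  -1.05  -2.65]
 [ 41.38  -1.06   5.01]]
top 4403 [ 38.64 -22.95 -12.5 ] [43.64 22.72  9.96]
hole 314 ((445.98468017578125, 218.5850372314453), 8.762317657470703) [445.96 218.94]
```

Run:
```python
from h import *
s=state();print(s['t'],s['position'])
rel([446,218.6,140],2.5,s);rel([446,218.6,104.5],2.5,s)
# lane pose from top cam
c=capture('top');P=cloud(c);g=c['pixels'].astype(int).sum(2)
for y0 in (-140,60,90,120,150,190):
    m=(abs(P[...,1]-y0)<12)&(g<90)&(abs(P[...,0]-645)<60)&(abs(P[...,2]-24)<5)
    print(y0,m.sum(),np.percentile(P[m][:,0],[3,50,97]).round(1),P[m][:,1].mean().round(1))
```

```text
7.2 [448.64048248 206.01165147 224.14176855]
yaw now 9.56 shift [ 0.0842 -0.0002 -0.0128] turn [ 7.06 -0.02  0.19]
yaw now 9.56 shift [ 1.197e-01 -1.000e-04 -1.280e-02] turn [ 7.06 -0.02  0.19]
-140 74 [645.2 667.6 687.9] -144.1
60 130 [627.9 647.6 669.4] 60.3
90 110 [624.  649.3 666.1] 90.9
120 130 [622.8 642.9 663.2] 120.0
150 140 [619.3 641.3 661.3] 150.0
190 134 [615.4 636.5 657.4] 190.0
```

Call:
{"method": "apply_moves", "body": {"rows": [1,0.04,0,-0.0128,4.3,0,0.2,1,0.075,0,-0.0128,4.3,0,0.2,1,0.09,0,-0.0128,4.3,0,0.2,1,0.09,0,-0.0128,4.3,0,0.2,1,0.1,0,-0.0128,4.3,0,0.2,1,0.108,0,-0.0128,4.3,0,0.2,1,0.114,0,-0.0128,4.3,0,0.2,1,0.118,0,-0.0128,4.3,0,0.2,1,0.119,0,-0.0128,4.3,0,0.2,1,0.119,0,-0.0128,4.3,0,0.2]}}

```text
t: 8.25
position: [445.7, 219.6, 105.1]
tcp_rot: [1.141, 1.252, -1.14]
force: [-0.2, -0.5, -1.0]
finger_gap: 39.2
```

Call:
{"method": "apply_moves", "body": {"rows": [0,0.0005,0,0,0,0,0,0,0.0005,0,0,0,0,0,0,0.0005,0,0,0,0,0,0,-0.02,0,0,0,0,0,0,-0.06,0,0,-6,0,0,0,-0.08,0,0,-14,0,0,0,-0.1,0,0,-22,0,0,0,-0.1,0,0,-30,0,0,0,-0.1,0,0,-38.5,0,0,0,-0.1,0,0,-47,0,0]}}

```text
t: 9.25
position: [445.7, 219.6, 205.2]
tcp_rot: [0.511, 1.51, -0.509]
force: [0.1, -0.2, 0.0]
finger_gap: 85.7
```

Call:
{"method": "apply_moves", "body": {"rows": [0,0,0,0,-8.5,0,0,0,0,0,0,-17,0,0,0,0,0,0,-25.5,0,0,0,0,0,0,-34,0,0,0,0,0,0,-42.5,0,0,0,0,0,0,-43,0,0,0,0,0,0,-43,0,0]}}

```text
t: 9.95
position: [445.7, 219.4, 205.0]
tcp_rot: [-0.069, 1.57, 0.07]
force: [0.0, 0.3, 0.4]
finger_gap: 85.3
```

Run:
```python
from h import *
np.set_printoptions(precision=2,suppress=True)
s=state();print(s['position'],s['t'],s['dq'],s['finger_gap'],s['joint_positions'])
c=capture('wrist');P=cloud(c,s);z=P[...,2]
m=(abs(P[...,0]-446)<35)&(abs(P[...,1]-218.6)<35)
t=m&(z>60)&(z<68);print(t.sum(),cv2.minAreaRect(P[t][:,:2].astype(np.float32)),np.median(z[t]),P[t].min(0),P[t].max(0))
t=m&(z>26)&(z<33);print(t.sum(),cv2.minAreaRect(P[t][:,:2].astype(np.float32)))
cv2.imwrite('pics/7.png',c['pixels'])
rel([446,218.6,104.5],95.2,s)
```

```text
[445.73 219.36 204.97] 9.95 [-0.01  0.    0.01  0.   -0.    0.   -0.02] 85.3442403471261 [-0.7   0.26  0.13  2.1  -0.05  0.78  1.12]
1526 ((444.7234191894531, 219.77565002441406), (39.80165100097656, 19.943565368652344), 5.827084541320801) 63.86886227400991 [424.22 208.46  60.23] [465.36 230.95  65.95]
3538 ((445.88201904296875, 218.08534240722656), (60.69678497314453, 60.12051773071289), 19.029205322265625)
yaw now 95.06 shift [ 0.1 -0.   0. ] turn [-0.14 -0.   -0.03]
```

View pics/7.png

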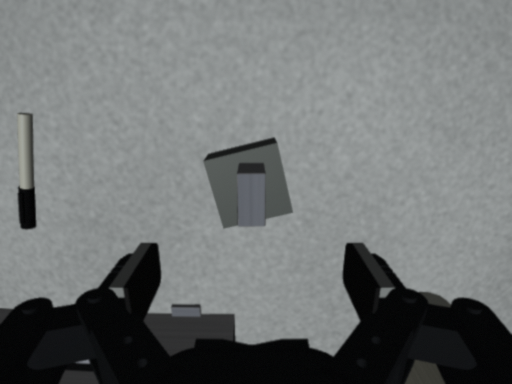

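The stop stands free in the park block at (251,195), its end facing the camera. I'll now take it by its broad faces.

Call:
{"method": "apply_moves", "body": {"rows": [0,0.045,0,-0.001,0,0,0,0,0.085,0,-0.001,0,0,0,0,0.098,0,-0.001,0,0,0,0,0.098,0,-0.001,0,0,0,1,0.098,0,-0.001,0,0,0,1,0.098,0,-0.001,0,0,0,1,0.098,0,-0.001,0,0,0,1,0.098,0,-0.001,0,0,0,1,0.098,0,-0.001,0,0,0,1,0.098,0,-0.001,0,0,0], "squeeze": 60}}

```text
t: 11.0
position: [445.0, 219.7, 107.8]
tcp_rot: [-0.072, 1.569, 0.073]
force: [-1.9, -0.6, 13.1]
finger_gap: 19.0
```

Call:
{"method": "apply_moves", "body": {"rows": [1,0,0,0,0,0,0,1,-0.005,0,0,0,0,0,1,-0.02,0,0,0,0,0,1,-0.06,0,0,0,0,0,1,-0.1,0,0,0,0,0,1,-0.12,0,0,0,0,0,1,-0.12,0,0,0,0,0], "squeeze": 80}}

```text
t: 11.7
position: [445.7, 220.0, 230.0]
tcp_rot: [-0.07, 1.565, 0.075]
force: [0.5, -0.3, -2.9]
finger_gap: 18.9
```

Run:
```python
from h import *
np.set_printoptions(precision=2,suppress=True)
s=state();print(s['position'],s['t'],s['dq'],s['finger_gap'],s['force'])
c=capture('wrist');P=cloud(c,s)
R=Ro.from_rotvec(s['tcp_rot']).as_matrix();T=(P-s['position'])@R
for r in range(190,320,8): print(r,T[r,250],T[r,235],T[r,266])
cv2.imwrite('pics/h1.png',c['pixels'])
```

```text
[445.69 219.96 229.96] 11.7 [ 0.    0.05 -0.01  0.04 -0.01 -0.06  0.01] 18.91290004271551 [ 0.47 -0.33 -2.88]
190 [200.43  -0.55  10.78] [200.96 -13.99  10.96] [200.57  13.77  10.82]
198 [200.96  -0.55  18.54] [199.56 -14.02  18.06] [199.83  13.84  18.14]
206 [200.91  -0.56  26.23] [200.51 -14.19  26.1 ] [200.97  14.    26.25]
214 [ 68.7    0.15 -19.81] [ 68.39  -6.88 -19.93] [ 68.46   7.65 -19.91]
222 [ 59.3    0.2  -19.84] [ 59.41  -6.44 -19.78] [ 58.7    7.23 -20.1 ]
230 [ 51.19   0.24 -19.75] [ 51.03  -6.02 -19.82] [ 50.23   6.87 -20.2 ]
238 [ 43.73   0.27 -19.77] [ 44.45  -5.7  -19.4 ] [ 44.48   6.63 -19.4 ]
246 [ 43.82   0.27 -16.19] [ 43.45  -5.7  -16.38] [ 44.37   6.68 -15.9 ]
254 [ 43.8    0.27 -12.6 ] [ 43.82  -5.78 -12.58] [ 44.63   6.75 -12.13]
262 [43.73  0.26 -8.97] [43.81 -5.84 -8.91] [44.23  6.79 -8.67]
270 [44.54  0.25 -4.72] [43.65 -5.89 -5.27] [43.91  6.83 -5.12]
278 [43.87  0.25 -1.32] [43.44 -5.94 -1.59] [43.65  6.88 -1.46]
286 [43.75  0.25  2.5 ] [44.3  -6.06  2.89] [43.42  6.93  2.27]
294 [43.02  0.25  5.95] [44.05 -6.11  6.72] [43.88  7.01  6.58]
302 [43.37  0.24 10.26] [43.21 -6.13 10.16] [43.94  7.08 10.7 ]
310 [44.1   0.23 15.  ] [44.83 -6.3  15.61] [43.31  7.12 14.37]
318 [44.08  0.23 19.26] [45.35 -6.41 20.34] [44.53  7.25 19.63]
```

The stop is held level and centred: underside 77.8 mm and pin tip 91.8 mm below the TCP. Next, go over the lane.

Run:
```python
from h import *
rel([660,100,240],95.2)
```

```text
yaw now 95.31 shift [-0.0117 -0.139   0.203 ] turn [ 0.11  0.13 -0.1 ]
```

Call:
{"method": "apply_moves", "body": {"rows": [1,-0.002,-0.023,0.034,0,0,0,1,-0.004,-0.046,0.068,0,0,0,1,-0.006,-0.069,0.102,0,0,0,1,-0.008,-0.092,0.136,0,0,0,1,-0.01,-0.115,0.17,0,0,0,1,-0.01,-0.135,0.197,0,0,0,1,-0.01,-0.139,0.203,0,0,0,1,-0.01,-0.139,0.203,0,0,0,1,-0.01,-0.139,0.203,0,0,0]}}

```text
t: 12.65
position: [658.6, 100.4, 235.5]
tcp_rot: [-0.073, 1.572, 0.073]
force: [-0.8, 0.6, -2.1]
finger_gap: 18.5
```

Run:
```python
from h import *
np.set_printoptions(precision=2,suppress=True)
s=state();print(s['position'],s['t'],s['dq'],s['finger_gap'],s['force'])
c=capture('wrist');P=cloud(c,s);x,y,z=P[...,0],P[...,1],P[...,2]
cv2.imwrite('pics/8.png',c['pixels'])
wt=(z>59)&(z<65)&(x>580)&(x<720)
for y0 in range(-40,260,20):
    m=wt&(abs(y-y0)<6); f=(abs(z-24)<3)&(abs(y-y0)<6)&(x>590)&(x<700)
    a=x[m]
    lo=a[a<650];hi=a[a>=650]
    print(y0,m.sum(),(lo.min(),lo.max()) if len(lo) else '',(hi.min(),hi.max()) if len(hi) else '','floor',f.sum(),(x[f].min(),x[f].max(),np.median(z[f])) if f.any() else '')
print('y range walls',y[wt].min(),y[wt].max())
```

```text
[658.58 100.39 235.49] 12.65 [-0.01 -0.02 -0.    0.    0.    0.    0.  ] 18.526848990480296 [-0.84  0.64 -2.13]
-40 529 (np.float64(617.592314324779), np.float64(649.8030336497219)) (np.float64(650.2357072628276), np.float64(686.389607195766)) floor 75 (np.float64(617.7728286654814), np.float64(637.020373559348), np.float64(23.536722837681566))
-20 336 (np.float64(615.3989856040702), np.float64(635.7206299997922)) (np.float64(667.1020491781161), np.float64(684.5962443144552)) floor 65 (np.float64(615.3233914075643), np.float64(632.3488909830515), np.float64(23.650217631530374))
0 478 (np.float64(613.6997763553776), np.float64(649.7670920629407)) (np.float64(650.1585345037055), np.float64(682.4771109258717)) floor 456 (np.float64(613.6769950814378), np.float64(674.9171600690912), np.float64(23.617562589755916))
20 314 (np.float64(612.0386030584889), np.float64(620.5669251711439)) (np.float64(671.7087705052994), np.float64(680.8674735605991)) floor 698 (np.float64(612.0255824138742), np.float64(673.0323194771897), np.float64(23.916801892992314))
40 317 (np.float64(610.33962840133), np.
[... 1701 characters left out ...]
64(656.9154717823504), np.float64(666.0587562745375)) floor 696 (np.float64(597.1012986228449), np.float64(658.409491611417), np.float64(23.3118662547472))
200 295 (np.float64(594.8786826411224), np.float64(603.6121457109791)) (np.float64(654.8594208576682), np.float64(663.8864835596682)) floor 687 (np.float64(595.1309951076524), np.float64(656.5376328699908), np.float64(23.27153730914994))
220 101 (np.float64(595.164776930727), np.float64(601.4762942810471)) (np.float64(654.0523553856931), np.float64(662.4111217900114)) floor 243 (np.float64(607.1612563771603), np.float64(654.4946204973361), np.float64(23.284726031041313))
240 0   floor 0 
y range walls -113.8436686234575 221.22486916053225
```

View pics/8.png

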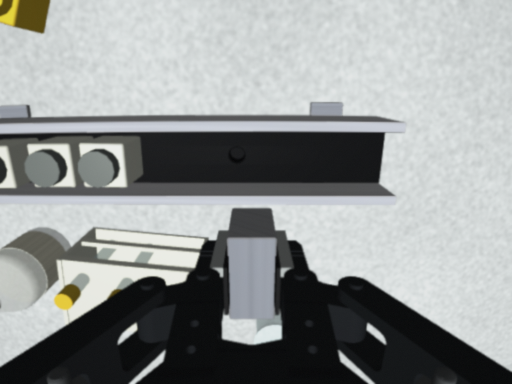

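The stop is held at (252,265), and the lane's centre line is now measured. There is a faint dark disc on the floor at (237,154). I'll locate it as a hint, but still feel for the hole with the pin.

Run:
```python
from h import *
np.set_printoptions(precision=2,suppress=True)
s=state();c=capture('wrist');P=cloud(c,s)
g=c['pixels'].max(2);sub=g[140:170,220:256]
print(P[154,237],at_z(c,[[237,154]],24,s), np.median(sub), g[154,228:247], P[154,228:247,2])
b=(g[138:172,215:262]<0.6*np.median(sub)).astype(np.uint8)
n,l,st,ce=cv2.connectedComponentsWithStats(b)
for i in range(1,n):
    if st[i,4]>15: print(st[i],at_z(c,[ce[i]+[215,138]],24,s))
yl=lambda y:638.6-0.095*(y-100)
for y in (75,85,92,100,110): print(y,yl(y))
# lane y extents
x,y,z=P[...,0],P[...,1],P[...,2];wt=(z>59)&(z<65)&(x>580)&(x<720)&(y>190);print(P[wt][np.argsort(P[wt][:,1])[-5:]])
for yy in (75,80,85): rel([yl(yy),yy,150],95.4,s)
```

```text
[642.98  86.29   8.46] [[639.83  86.72  24.  ]] 30.0 [18 13 19 28 31 32 31 32 31 32 32 33 32 32 31 27 22 27 29] [24.18 17.43  9.42  6.47  6.59  6.52  5.39  6.28  6.81  8.46  7.29  6.58
  7.35  6.47  8.26  6.11 22.09 23.64 23.4 ]
[13 14 16 11 60] [[644.11  85.22  24.  ]]
75 640.975
85 640.025
92 639.36
100 638.6
110 637.65
[[660.61 220.55  61.92]
 [657.09 220.6   61.9 ]
 [657.95 220.81  61.89]
 [661.53 220.83  61.78]
 [660.11 220.95  60.76]]
yaw now 95.37 shift [ 0.09 -0.02 -0.02] turn [-0.03 -0.1  -0.03]
yaw now 95.37 shift [ 0.09 -0.02 -0.02] turn [-0.03 -0.1  -0.03]
yaw now 95.37 shift [ 0.09 -0.01 -0.02] turn [-0.03 -0.1  -0.03]
```

The depth shows an opening at about (640,86.5), on the centre line. I'll touch down about 12 mm short of it and slide, feeling for the drop.

Call:
{"method": "apply_moves", "body": {"rows": [1,0.03,-0.0246,-0.0199,0,0,0,1,0.06,-0.0246,-0.0199,0,0,0,1,0.075,-0.0246,-0.0199,0,0,0,1,0.075,-0.0246,-0.0199,0,0,0,1,0.095,-0.0246,-0.0199,0,0,0,1,0.11,-0.0246,-0.0199,0,0,0,1,0.115,-0.0246,-0.0199,0,0,0,1,0.115,-0.0246,-0.0199,0,0,0]}}

```text
t: 13.55
position: [642.0, 73.8, 121.6]
tcp_rot: [-0.073, 1.57, 0.073]
force: [-0.1, -0.3, -0.4]
finger_gap: 18.7
```

Call:
{"method": "apply_moves", "body": {"rows": [1,0.001,0,0,0,0,0,1,0.002,0,0,0,0,0,1,0.003,0,0,0,0,0,1,0.003,0,0,0,0,0]}}

```text
t: 13.95
position: [642.2, 73.5, 119.1]
tcp_rot: [-0.072, 1.569, 0.073]
force: [0.6, -0.1, -1.0]
finger_gap: 18.7
```

Call:
{"method": "apply_moves", "body": {"rows": [1,0.001,0,-0.001,0,0,0,1,0.002,0,-0.001,0,0,0,1,0.003,0,-0.001,0,0,0,1,0.0035,0,-0.001,0,0,0,1,0.0035,0,-0.001,0,0,0]}}

```text
t: 14.45
position: [641.2, 73.4, 115.7]
tcp_rot: [-0.072, 1.57, 0.073]
force: [-2.6, -0.3, 5.4]
finger_gap: 18.8
```

Call:
{"method": "apply_moves", "body": {"rows": [1,0.0003,0.0015,0,0,0,0,1,0.0003,0.003,0,0,0,0,1,0.0003,0.0045,0,0,0,0,1,0.0003,0.006,0,0,0,0,1,0.0003,0.007,0,0,0,0,1,0.0003,0.007,0,0,0,0]}}

```text
t: 15.05
position: [640.8, 80.4, 115.3]
tcp_rot: [-0.072, 1.569, 0.073]
force: [0.2, -1.6, 2.9]
finger_gap: 19.3
```

Call:
{"method": "apply_moves", "body": {"rows": [1,0.0004,0.001,0,0,0,0,1,0.0006,0.002,0,0,0,0,1,0.0008,0.003,0,0,0,0,1,0.001,0.004,0,0,0,0,1,0.001,0.004,0,0,0,0]}}

```text
t: 15.55
position: [640.0, 84.7, 113.9]
tcp_rot: [-0.073, 1.57, 0.073]
force: [0.3, 0.4, -1.9]
finger_gap: 18.7
```

The pin has started to drop: z is 113.9 and the force is free. I'll centre it and follow it down.

Call:
{"method": "apply_moves", "body": {"rows": [1,0.001,0.001,0,0,0,0,1,0.002,0.0018,0,0,0,0,1,0.003,0.0018,0,0,0,0,1,0.004,0.0018,0,0,0,0,1,0.004,0.0018,0,0,0,0]}}

```text
t: 16.05
position: [639.9, 86.1, 109.9]
tcp_rot: [-0.073, 1.57, 0.073]
force: [-0.1, -0.3, -2.0]
finger_gap: 18.8
```

Call:
{"method": "apply_moves", "body": {"rows": [1,0.001,0.0003,0,0,0,0,1,0.002,0.0003,0,0,0,0,1,0.003,0.0003,0,0,0,0,1,0.004,0.0003,0,0,0,0,1,0.004,0.0003,0,0,0,0]}}

```text
t: 16.55
position: [640.0, 86.3, 105.9]
tcp_rot: [-0.073, 1.57, 0.073]
force: [1.3, -1.2, -2.4]
finger_gap: 18.7
```

Call:
{"method": "apply_moves", "body": {"rows": [1,0.001,0,0,0,0,0,1,0.002,0,0,0,0,0,1,0.003,0,0,0,0,0,1,0.004,0,0,0,0,0,1,0.0045,0,0,0,0,0,1,0.0048,0,0,0,0,0,1,0.0048,0,0,0,0,0]}}

```text
t: 17.25
position: [640.0, 86.3, 101.9]
tcp_rot: [-0.072, 1.569, 0.073]
force: [-3.8, -2.8, 10.5]
finger_gap: 19.0
```

The head is seated: contact at TCP z 101.9 with 12 N, exactly the home height. Before releasing I'll measure the finger shape for planning the push.

Run:
```python
from h import *
np.set_printoptions(precision=1,suppress=True)
s=state();c=capture('wrist');P=cloud(c,s)
R=Ro.from_rotvec(s['tcp_rot']).as_matrix();T=(P-s['position'])@R
x,y,z=T[...,0],T[...,1],T[...,2]
for a in range(-10,80,6):
    m=(abs(x-a)<3)&(abs(z)<25)
    for n,q in (('side',m&(abs(z+11)<4)&(abs(y)>8)),('any',m&(abs(y)>8))):
        if q.sum()>5: print(a,n,q.sum(),'y',y[q].min(),y[q].max(),'z',z[q].min(), np.median(z[q]))
```

```text
-10 side 2900 y -61.0993789852758 63.75440394048932 z -14.976957087812574 -12.25855977069865
-10 any 5159 y -61.0993789852758 63.75440394048932 z -19.128420075550792 -12.754713223793054
-4 side 2510 y -57.54604536310548 59.51727952302684 z -14.234853995225873 -12.229907920563328
-4 any 5326 y -57.54604536310548 59.51727952302684 z -19.0604293898325 -12.301233490833527
2 side 2078 y -54.48374926253332 55.911758219017415 z -14.995117506284656 -12.306337316493671
2 any 4659 y -54.48374926253332 55.911758219017415 z -19.21049412473568 -12.351272050997078
8 side 1677 y -50.794925636346925 52.643413843123774 z -14.53181360943196 -12.353326967762774
8 any 3031 y -50.794925636346925 52.643413843123774 z -18.199219414690678 -12.054592516995033
14 side 1905 y -47.13825576154037 49.200430344177164 z -13.984829161590767 -12.424006691370536
14 any 4365 y -47.13825576154037 49.200430344177164 z -13.984829161590767 -3.243224483821778
20 side 2321 y -43.733804204447324 45.67415169458811 z -14.826960438000553 -12.48104212407331
20 any 3447 y -93.29405267199223 46.29345005404418 z -14.826960438000553 
[... 983 characters left out ...]
84595564420178 z -14.998813075024815 -10.560324797654417
56 any 1165 y -115.01881697292386 23.84595564420178 z -19.816855405509692 -8.247168433384408
62 side 386 y -86.85539797802593 23.904787200141858 z -14.91042654874375 -10.763775449673055
62 any 722 y -87.70056081268095 23.904787200141858 z -16.60543202120827 -7.370570949154949
68 side 182 y -86.6379566821916 22.315323507850295 z -14.030657897596203 -11.193736405739424
68 any 481 y -87.45483927295771 22.901726788904007 z -14.030657897596203 -2.766639119708661
74 side 97 y -86.6986395624952 105.82944516377052 z -11.323446173823935 -8.304502619541202
74 any 808 y -91.68101146131822 128.0459572021362 z -11.323446173823935 3.0573460705913638
```

Call:
{"method": "apply_moves", "body": {"rows": [0,0,0,0,0,0,0,0,0,0,0,0,0,0,0,0,0,0,0,0,0,0,0,0,0,0,0,0,0,-0.02,0,0,0,0,0,0,-0.06,0,0,0,0,0,0,-0.1,0,0,0,0,0,0,-0.135,0,0,0,0,0,0,-0.135,0,0,0,0,0]}}

```text
t: 18.2
position: [641.9, 86.6, 241.3]
tcp_rot: [-0.071, 1.563, 0.074]
force: [0.9, 0.0, -0.1]
finger_gap: 85.6
```

Released. Next, check the stop and measure the jars and the clearance to the rack and bottle.

Run:
```python
from h import *
np.set_printoptions(precision=1,suppress=True)
s=state();print(s['position'],s['t'],s['joint_positions'])
c=capture('wrist');P=cloud(c,s);x,y,z=P[...,0],P[...,1],P[...,2]
cv2.imwrite('pics/9.png',c['pixels'])
m=(abs(z-58)<2.5)&(abs(x-640)<26)&(abs(y-86)<30);print('stop top',m.sum(),np.median(z[m]),cv2.minAreaRect(P[m][:,:2].astype(np.float32)))
c=capture('top');P=cloud(c);x,y,z=P[...,0],P[...,1],P[...,2]
m=(z>75)&(x>690)&(x<900)&(abs(y+20)<180)&(z<130);
for a in range(-160,140,20):
    q=m&(abs(y-a)<10); print(a,q.sum(),x[q].min() if q.any() else '',end=' | ')
m=(abs(z-66)<4)&(abs(x-655)<24)&(y<10)&(y>-150)
print('\njars top view',P[m].min(0),P[m].max(0))
s=state();rel([655,-80,240],5.4,s);rel([662,-146,240],5.4,s)
print(rel([662,-146,240],5.4,s))
```

```text
[641.9  86.6 241.3] 18.2 [-0.4  0.4  0.2  1.7 -0.1  1.   1.5]
stop top 1178 57.853187193992895 ((640.8053588867188, 87.75047302246094), (65.46372985839844, 31.030197143554688), 25.589130401611328)
-160 0  | -140 28 750.5299962816464 | -120 120 746.8325223765655 | -100 115 747.4414220192946 | -80 1 774.5819673080783 | -60 1 757.0751038731761 | -40 35 746.8837265609943 | -20 36 782.3739620622277 | 0 39 746.7674707945622 | 20 36 782.7252825608585 | 40 0  | 60 0  | 80 0  | 100 0  | 120 0  | 
jars top view [ 631.3 -147.1   62.1] [678.9   9.6  69.9]
yaw now 95.32 shift [-0.  -0.2 -0. ] turn [89.9  0.  -0.1]
yaw now 95.32 shift [-0.  -0.2  0. ] turn [89.9  0.  -0.1]
yaw now 95.32 shift [-0.  -0.2  0. ] turn [89.9  0.  -0.1]
(array([-0. , -0.2,  0. ]), array([89.9,  0. , -0.1]))
```

View pics/9.png

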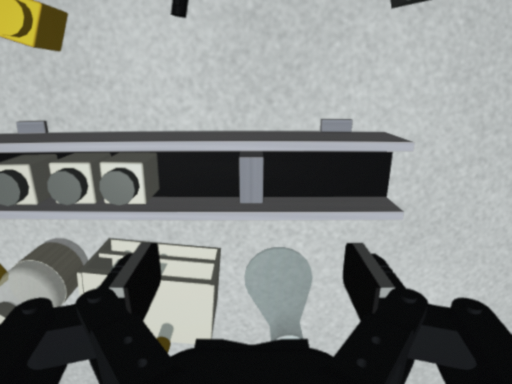

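The stop stands crosswise at (251,178) with its top at z 57.9, so it is fully home. Next, turn 90° and go behind jar 3.

Call:
{"method": "apply_moves", "body": {"rows": [0.9,0,-0.025,0,8.2,0,0,0.9,0,-0.05,0,16.4,0,0,0.9,0,-0.075,0,24.6,0,0,0.9,0,-0.1,0,32.8,0,0,0.9,0,-0.125,0,41,0,0,0.9,0,-0.15,0,49.2,0,0,0.9,0,-0.175,0,57.4,0,0,0.9,0,-0.195,-0.001,65.6,0,0,0.9,0,-0.215,-0.001,73.8,0,0,0.9,0,-0.232,-0.0015,82,0,0]}}

```text
t: 19.3
position: [659.3, -145.8, 234.5]
tcp_rot: [1.04, 1.309, -1.043]
force: [0.5, -0.2, 0.4]
finger_gap: 8.7
```

Call:
{"method": "apply_moves", "body": {"rows": [0.9,0,0,0,7.9,0,0,0.9,0,0,0,7.9,0,0,0.9,0,0,0,7.9,0,0,0.9,0,0,0,7.9,0,0]}}

```text
t: 19.7
position: [659.8, -144.1, 235.6]
tcp_rot: [1.136, 1.255, -1.137]
force: [0.4, -0.6, -0.6]
finger_gap: 8.7
```

```bash
cat > jars.py <<'E'
from h import *
np.set_printoptions(precision=1,suppress=True)
s=state();print(s['position'],s['t'],s['finger_gap'],s['joint_positions'],s['force'])
c=capture('wrist');P=cloud(c,s);x,y,z=P[...,0],P[...,1],P[...,2]
L=np.array([[np.cos(np.radians(5.43)),np.sin(np.radians(5.43))],[-np.sin(np.radians(5.43)),np.cos(np.radians(5.43))]])
# lane coords about point (638.6,100) on the centre line: u across, v along
uv=(P[...,:2]-[638.6,100])@L.T; u,v=uv[...,0],uv[...,1]
px=c['pixels'].astype(int)
m=(z>62)&(z<69)&(abs(u)<25)&(v<-20)&(v>-270)&(px.min(2)>60)
n,l,st,ce=cv2.connectedComponentsWithStats(m.astype(np.uint8))
for i in range(1,n):
    if st[i,4]>150:
        q=l==i; r=cv2.minAreaRect(uv[q].astype(np.float32)); print('body top n',st[i,4],'rect',np.round(r[0],1),np.round(r[1],1),round(r[2],1),'z',np.median(z[q]))
m=(z>73)&(z<83)&(abs(u)<25)&(v<-20)&(v>-270)
n,l,st,ce=cv2.connectedComponentsWithStats(m.astype(np.uint8))
for i in range(1,n):
    if st[i,4]>100:
        q=l==i; cc,rr=cv2.minEnclosingCircle(uv[q].astype(np.float32)); print('cap',st[i,4],np.round(cc,1),round(rr,1))
w=(z>59)&(z<65)&(abs(u)>27)&(abs(u)<37)
for v0 in (-60,-120,-180,-240):
    q=w&(abs(v-v0)<10)
    a=u[q&(u<0)];b=u[q&(u>0)]
    if len(a)and len(b):print('walls at',v0,np.percentile(a,[2,98]),np.percentile(b,[2,98]))
cv2.imwrite('pics/j_%.2f.png'%s['t'],c['pixels'])
d=(np.array(s['position'])[:2]-[638.6,100])@L.T;print('TCP u,v',d)
E
python3 jars.py
```

```text
[ 659.8 -144.1  235.6] 19.7 8.693849066202606 [-0.3  0.6  0.6  1.7 -0.4  1.   0.5] [ 0.4 -0.6 -0.6]
body top n 892 rect [  -0.1 -122.4] [27.6 36.1] 89.3 z 65.71691876319105
body top n 1156 rect [   0.2 -161.1] [36.3 36.1] 89.2 z 65.76077697568624
body top n 956 rect [   1.1 -213.5] [36.  36.3] 0.3 z 65.69047933053666
cap 1245 [  -0.3 -118.3] 14.4
cap 1420 [  -0.3 -161.2] 14.5
cap 1197 [   1.  -213.1] 14.3
walls at -120 [-33.7 -27.2] [27.2 34. ]
walls at -180 [-34.  -27.1] [27.2 34. ]
walls at -240 [-34.  -27.1] [27.2 33.7]
TCP u,v [  -2. -245.]
```

The jars are centred within about 1 mm and square, with jar 3's rear face at v = -231. I'll descend behind it with the tips leaning forward 2°, so the contact is low.

Call:
{"method": "apply_moves", "body": {"rows": [0.9,0.03,0.0022,0.005,0,2,0,0.9,0.06,0.0022,0.005,0,2,0,0.9,0.085,0.0022,0.005,0,2,0,0.9,0.085,0.0022,0.005,0,2,0,0.9,0.11,0.0022,0.005,0,2,0,0.9,0.125,0.0022,0.005,0,2,0,0.9,0.133,0.0022,0.005,0,2,0,0.9,0.134,0.0022,0.005,0,2,0,0.9,0.134,0.0022,0.005,0,2,0]}}

```text
t: 20.65
position: [662.8, -149.5, 102.8]
tcp_rot: [1.164, 1.279, -1.123]
force: [-0.3, -0.7, -0.4]
finger_gap: 8.2
```

```bash
cat > st.py <<'E'
from h import *
np.set_printoptions(precision=2,suppress=True)
s=state();th=np.radians(5.43);L=np.array([[np.cos(th),np.sin(th)],[-np.sin(th),np.cos(th)]])
R=Ro.from_rotvec(s['tcp_rot']).as_matrix()
print('t',s['t'],'u,v',(s['position'][:2]-np.array([638.6,100]))@L.T,'z',s['position'][2],'tool y yaw',np.degrees(np.arctan2(R[1,1],R[0,1])),'force u,v,z',L@s['force'][:2],s['force'][2])
print('per 1mm +v in tool axes (mm):',R.T@[*L[1],0],' +u:',R.T@[*L[0],0],'x tilt',R[:,0])
E
python3 st.py
```

```text
t 20.65 u,v [   0.53 -250.72] z 102.84845264961575 tool y yaw 5.416727425723413 force u,v,z [-0.38 -0.67] -0.38117932082029515
per 1mm +v in tool axes (mm): [ 0.04 -0.   -1.  ]  +u: [ 0.  1. -0.] x tilt [-0.    0.04 -1.  ]
```

Call:
{"method": "apply_moves", "body": {"rows": [0.9,0,0,-0.001,0,0,0,0.9,0,0,-0.002,0,0,0,0.9,0,0,-0.003,0,0,0,0.9,0,0,-0.004,0,0,0,0.9,0,0,-0.005,0,0,0,0.9,0,0,-0.006,0,0,0,0.9,0,0,-0.007,0,0,0,0.9,0,0,-0.008,0,0,0,0.9,0,0,-0.009,0,0,0,0.9,0,0,-0.01,0,0,0]}}

```text
t: 21.65
position: [661.6, -139.4, 102.5]
tcp_rot: [1.164, 1.279, -1.124]
force: [-0.2, -0.7, 0.1]
finger_gap: 8.4
```

```bash
python3 st.py; python3 jars.py
```

```text
t 21.65 u,v [   0.25 -240.51] z 102.50192903008617 tool y yaw 5.411448854291671 force u,v,z [-0.24 -0.63] 0.05649306934428122
per 1mm +v in tool axes (mm): [ 0.04 -0.   -1.  ]  +u: [-0.  1. -0.] x tilt [-0.    0.04 -1.  ]
[ 661.6 -139.4  102.5] 21.65 8.40183482596476 [-0.2  0.7  0.5  1.8 -0.5  0.8  0.6] [-0.2 -0.7  0.1]
body top n 632 rect [   0.1 -135.7] [34.9  1.9] 0.1 z 64.24113657337192
body top n 4322 rect [  -0.2 -160.9] [36.  36.4] 89.9 z 65.73136697429626
body top n 3553 rect [   1.2 -210.6] [36.3 41.6] 0.2 z 65.7582036432495
cap 7463 [  -0.2 -161.1] 14.6
cap 5581 [   1.1 -208.1] 14.6
cap 1070 [ -15.8 -238.4] 15.1
cap 1100 [  15.5 -238.8] 15.4
walls at -180 [-33.7 -27.1] [27.1 33.6]
walls at -240 [-33.7 -27.1] [27.1 33.4]
TCP u,v [   0.2 -240.5]
```

Jar 3 is moving squarely. I'll continue slowly.

Call:
{"method": "apply_moves", "body": {"rows": [0.9,0,0,-0.0015,0,0,0,0.9,0,0,-0.003,0,0,0,0.9,0,0,-0.0045,0,0,0,0.9,0,0,-0.006,0,0,0,0.9,0,0,-0.0075,0,0,0,0.9,0,0,-0.009,0,0,0,0.9,0.0002,0,-0.0105,0,0,0,0.9,0.0003,0,-0.012,0,0,0,0.9,0.0004,0,-0.0135,0,0,0,0.9,0.0005,0,-0.015,0,0,0]}}

```text
t: 22.7
position: [660.2, -124.6, 102.6]
tcp_rot: [1.164, 1.279, -1.124]
force: [0.1, -1.6, 0.4]
finger_gap: 8.6
```

Call:
{"method": "apply_moves", "body": {"rows": [0.9,0,0,-0.0015,0,0,0,0.9,0,0,-0.003,0,0,0,0.9,0,0,-0.0045,0,0,0,0.9,0,0,-0.006,0,0,0,0.9,0,0,-0.0075,0,0,0,0.9,0,0,-0.009,0,0,0,0.9,0.0002,0,-0.0105,0,0,0,0.9,0.0003,0,-0.012,0,0,0,0.9,0.0004,0,-0.0135,0,0,0,0.9,0.0005,0,-0.015,0,0,0]}}

```text
t: 23.7
position: [658.8, -109.7, 102.7]
tcp_rot: [1.164, 1.279, -1.124]
force: [0.6, -1.8, 2.0]
finger_gap: 8.9
```

```bash
python3 st.py; python3 jars.py
```

```text
t 23.7 u,v [   0.31 -210.64] z 102.70262016025022 tool y yaw 5.403320620624896 force u,v,z [ 0.44 -1.88] 1.986848617261284
per 1mm +v in tool axes (mm): [ 0.04 -0.   -1.  ]  +u: [ 0.  1. -0.] x tilt [-0.    0.03 -1.  ]
[ 658.8 -109.7  102.7] 23.7 8.905918112856664 [-0.3  0.7  0.5  1.8 -0.5  0.8  0.6] [ 0.6 -1.8  2. ]
body top n 10834 rect [   0.3 -153. ] [37.3 96.8] 1.4 z 65.71383114938418
cap 3490 [  -0.4 -109.6] 14.0
cap 6929 [  -0.2 -142.5] 14.5
cap 5551 [   1.2 -178.2] 14.6
cap 1092 [ -15.2 -208.2] 15.0
cap 1093 [  15.4 -208.9] 15.4
walls at -120 [-33.7 -27.2] [27.1 33.7]
walls at -180 [-33.8 -27.1] [27.1 33.5]
TCP u,v [   0.3 -210.6]
```

The row is now closed up and straight. About 64 mm remain.

Call:
{"method": "apply_moves", "body": {"rows": [0.9,0,0,-0.0015,0,0,0,0.9,0,0,-0.003,0,0,0,0.9,0,0,-0.0045,0,0,0,0.9,0,0,-0.006,0,0,0,0.9,0,0,-0.0075,0,0,0,0.9,0,0,-0.009,0,0,0,0.9,0.0002,0,-0.0105,0,0,0,0.9,0.0003,0,-0.012,0,0,0,0.9,0.0004,0,-0.0135,0,0,0,0.9,0.0005,0,-0.015,0,0,0]}}

```text
t: 24.75
position: [657.5, -94.7, 102.7]
tcp_rot: [1.164, 1.279, -1.124]
force: [-0.4, -2.3, 1.9]
finger_gap: 8.4
```

Call:
{"method": "apply_moves", "body": {"rows": [0.9,0,0,-0.0015,0,0,0,0.9,0,0,-0.003,0,0,0,0.9,0,0,-0.0045,0,0,0,0.9,0,0,-0.006,0,0,0,0.9,0,0,-0.0075,0,0,0,0.9,0,0,-0.009,0,0,0,0.9,0.0002,0,-0.0105,0,0,0,0.9,0.0003,0,-0.012,0,0,0,0.9,0.0004,0,-0.0135,0,0,0,0.9,0.0005,0,-0.015,0,0,0]}}

```text
t: 25.75
position: [656.0, -79.8, 102.7]
tcp_rot: [1.164, 1.279, -1.124]
force: [-0.0, -2.1, 2.2]
finger_gap: 8.7
```

Call:
{"method": "apply_moves", "body": {"rows": [0.9,0,0,-0.0015,0,0,0,0.9,0,0,-0.003,0,0,0,0.9,0,0,-0.0045,0,0,0,0.9,0,0,-0.006,0,0,0,0.9,0,0,-0.0075,0,0,0,0.9,0,0,-0.009,0,0,0,0.9,0.0002,0,-0.0105,0,0,0,0.9,0.0003,0,-0.012,0,0,0,0.9,0.0004,0,-0.0135,0,0,0,0.9,0.0005,0,-0.015,0,0,0]}}

```text
t: 26.75
position: [654.6, -64.8, 102.8]
tcp_rot: [1.164, 1.279, -1.124]
force: [0.3, -2.1, 1.9]
finger_gap: 8.5
```

```bash
python3 st.py; python3 jars.py
```

```text
t 26.75 u,v [   0.34 -165.62] z 102.77775015489834 tool y yaw 5.403204904384904 force u,v,z [ 0.1 -2.1] 1.9085575538895454
per 1mm +v in tool axes (mm): [ 0.04 -0.   -1.  ]  +u: [ 0.  1. -0.] x tilt [-0.    0.03 -1.  ]
[654.6 -64.8 102.8] 26.75 8.451961613217959 [-0.4  0.7  0.5  1.8 -0.5  0.8  0.5] [ 0.3 -2.1  1.9]
body top n 10798 rect [   0.3 -108. ] [37.4 96.4] 1.3 z 65.73812544843287
cap 3510 [ -0.2 -64.5] 14.0
cap 6922 [ -0.2 -97.4] 14.5
cap 5555 [   1.2 -133.3] 14.6
cap 1055 [ -15.7 -163.8] 15.3
cap 1078 [  15.5 -163.5] 15.3
walls at -60 [-33.4 -27.1] [27.1 34. ]
walls at -120 [-33.7 -27.2] [27.2 33.7]
TCP u,v [   0.3 -165.6]
```

Call:
{"method": "apply_moves", "body": {"rows": [0.9,0,0,-0.0015,0,0,0,0.9,0,0,-0.003,0,0,0,0.9,0,0,-0.0045,0,0,0,0.9,0,0,-0.006,0,0,0,0.9,0,0,-0.0075,0,0,0,0.9,0,0,-0.009,0,0,0,0.9,0.0002,0,-0.0105,0,0,0,0.9,0.0003,0,-0.012,0,0,0,0.9,0.0004,0,-0.0135,0,0,0,0.9,0.0005,0,-0.015,0,0,0]}}

```text
t: 27.8
position: [653.2, -49.9, 102.8]
tcp_rot: [1.164, 1.279, -1.124]
force: [0.1, -1.3, 1.2]
finger_gap: 8.4
```

Call:
{"method": "apply_moves", "body": {"rows": [0.9,0,0,-0.0005,0,0,0,0.9,0,0,-0.001,0,0,0,0.9,0,0,-0.0015,0,0,0,0.9,0,0,-0.002,0,0,0,0.9,0,0,-0.0025,0,0,0,0.9,0,0,-0.003,0,0,0,0.9,0,0,-0.0033,0,0,0]}}

```text
t: 28.5
position: [652.8, -46.5, 102.8]
tcp_rot: [1.164, 1.28, -1.124]
force: [0.3, -1.1, 0.5]
finger_gap: 8.4
```

Not yet at the stop. I'll take fine steps, watching for a force rise.

Call:
{"method": "apply_moves", "body": {"rows": [0.9,0,0,-0.0004,0,0,0,0.9,0,0,-0.0008,0,0,0,0.9,0,0,-0.0012,0,0,0,0.9,0,0,-0.0012,0,0,0]}}

```text
t: 28.9
position: [652.7, -45.2, 102.8]
tcp_rot: [1.164, 1.28, -1.124]
force: [-0.6, -0.5, 1.1]
finger_gap: 8.5
```

```bash
python3 st.py; python3 jars.py
```

```text
t 28.9 u,v [   0.25 -145.93] z 102.8075540348981 tool y yaw 5.416176983231291 force u,v,z [-0.61 -0.42] 1.1151283283279732
per 1mm +v in tool axes (mm): [ 0.04 -0.   -1.  ]  +u: [-0.  1. -0.] x tilt [-0.    0.04 -1.  ]
[652.7 -45.2 102.8] 28.9 8.494230671434915 [-0.4  0.7  0.5  1.8 -0.5  0.8  0.5] [-0.6 -0.5  1.1]
body top n 10812 rect [  0.3 -88.4] [37.3 96.7] 1.4 z 65.71760543429173
cap 3486 [ -0.4 -44.3] 14.0
cap 6916 [ -0.2 -77.6] 14.5
cap 5544 [   1.2 -113.6] 14.7
cap 1072 [ -15.5 -143.9] 15.4
cap 1087 [  15.5 -143.6] 15.3
walls at -60 [-33.5 -27.1] [27.1 34. ]
walls at -120 [-33.6 -27.2] [27.1 33.7]
TCP u,v [   0.3 -145.9]
```

Call:
{"method": "apply_moves", "body": {"rows": [0.9,0,0,-0.0004,0,0,0,0.9,0,0,-0.0008,0,0,0,0.9,0,0,-0.0012,0,0,0]}}

```text
t: 29.25
position: [652.6, -44.4, 102.9]
tcp_rot: [1.164, 1.279, -1.124]
force: [0.8, -3.8, -1.1]
finger_gap: 8.3
```

Call:
{"method": "apply_moves", "body": {"rows": [0.9,0,0,-0.0003,0,0,0,0.9,0,0,-0.0006,0,0,0,0.9,0,0,-0.0008,0,0,0]}}

```text
t: 29.55
position: [652.5, -44.2, 103.0]
tcp_rot: [1.164, 1.278, -1.124]
force: [1.2, -6.8, -1.4]
finger_gap: 8.5
```

The force is up to 7 N and the motion has stalled, so the row is against the stop. I'll back off along the lane, then rise.

Call:
{"method": "apply_moves", "body": {"rows": [0.9,0,0,0.002,0,0,0,0.9,0,0,0.006,0,0,0,0.9,0,0,0.012,0,0,0,0.9,0,0,0.02,0,0,0,0.9,-0.01,0,0.02,0,0,0,0.9,-0.04,0,0.02,0,0,0,0.9,-0.08,0,0.02,0,0,0,0.9,-0.12,0,0.015,0,0,0,0.9,-0.15,0,0.005,0,0,0,0.9,-0.15,0,0.005,0,0,0]}}

```text
t: 30.55
position: [655.1, -53.1, 257.7]
tcp_rot: [1.167, 1.276, -1.118]
force: [-0.1, 0.1, -0.3]
finger_gap: 8.5
```

```bash
python3 jars.py
python3 - <<'E'
import glob,cv2,os
f=max(glob.glob('pics/j_*.png'),key=os.path.getmtime);cv2.imwrite('pics/10.png',cv2.imread(f));print(f)
E
```

```text
[655.1 -53.1 257.7] 30.55 8.518739415245005 [-0.5  0.5  0.6  1.7 -0.4  1.   0.4] [-0.1  0.1 -0.3]
body top n 2759 rect [  0.  -76.9] [ 37.  108.1] 0.8 z 65.67778514214773
cap 1222 [ -0.2 -41.2] 14.6
cap 1089 [ -0.3 -77.4] 14.4
cap 1003 [   1.1 -112.7] 14.4
walls at -60 [-33.9 -27.4] [27.2 33.9]
walls at -120 [-33.7 -27.3] [27.1 34. ]
walls at -180 [-33.9 -27.2] [27.3 33.9]
TCP u,v [   1.9 -154. ]
pics/j_30.55.png
```

View pics/10.png

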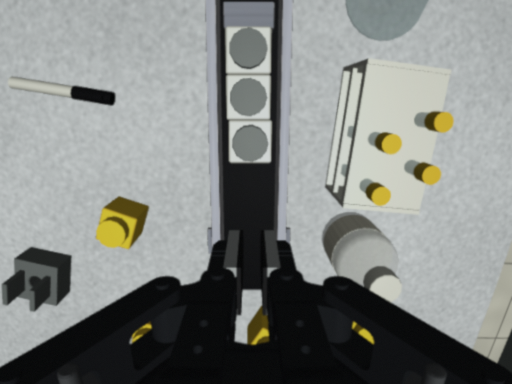

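The row stands straight in the lane, jars at (248,47), (248,97) and (250,143), against the stop at (248,13), and nothing else is disturbed. One last depth check of the stop from above it.

Call:
{"method": "apply_moves", "body": {"rows": [0.9,0,0,-0.03,0,-2,0,0.9,0,0,-0.06,0,-2,0,0.9,0,0,-0.08,0,-2,0,0.9,0,0,-0.08,0,-2,0,0.9,0,0,-0.08,0,-2,0]}}

```text
t: 31.1
position: [645.6, 25.9, 254.9]
tcp_rot: [1.138, 1.253, -1.14]
force: [0.0, -0.7, 0.4]
finger_gap: 8.4
```

```bash
cat >> jars.py <<'E'
m=(abs(z-58)<2)&(abs(u)<22)&(v>-40)&(v<15)
q=uv[m];print('stop top',m.sum(),np.median(z[m]),np.percentile(z[m],[10,90]),cv2.minAreaRect(q.astype(np.float32)),np.percentile(q,[2,98],axis=0))
for a in (-15,0,15):
    k=m&(abs(u-a)<3); print(a,np.percentile(v[k],[3,97]),np.median(z[k]))
E
python3 jars.py
```

```text
[645.6  25.9 254.9] 31.1 8.360943222168011 [-0.6  0.5  0.6  1.7 -0.3  1.   0.3] [ 0.  -0.7  0.4]
body top n 2028 rect [  0.2 -70.6] [36.7 95.5] 1.2 z 65.76857146173083
cap 1035 [ -0.3 -40.7] 14.4
cap 940 [ -0.1 -76.6] 14.4
cap 721 [   1.4 -112.6] 14.7
walls at -60 [-33.5 -27.3] [27.2 34.3]
walls at -120 [-33.6 -27.2] [27.1 34.1]
TCP u,v [ -0.1 -74.4]
stop top 1166 57.98299669570997 [57.1 58.8] ((0.48169898986816406, -13.445117950439453), (19.504045486450195, 39.80156707763672), 89.95216369628906) [[-18.6 -22.3]
 [ 19.5  -3.8]]
-15 [-22.3  -3.8] 57.91841531047073
0 [-22.2  -3.8] 58.05361024410787
15 [-22.3  -3.9] 57.96934767598458
```

```bash
python3 -c "
from cell import *
print(state()['t']); print(finish_job())"
```

```text
31.15
the job is handed in; nothing more can be done
None
```

The job is done and handed in at 31.2 s of the 72 s allowed. I drew the stop out of the caddy by its ends and set it down in the parking block. I then took it again by its broad faces, slid its pin along the lane floor until it dropped, and seated it. The three white jars were pushed slowly along the lane with low contact until the force rose to about 7 N against the stop, and the gripper then withdrew.

**Last checks from depth images:**
- **Stop:** its top is at z = 58.0 mm, level end to end, where fully home is 58. It stands square across the lane to within 0.1°.
- **Jars:** they stand touching in a row 108 mm long, and the first is against the stop within measuring accuracy. Jars 1 and 2 are 0.3 mm or less off the centre line. Jar 3 is about 1.2 mm off, the offset it started with, which I left.
- **Everything else:** I moved nothing else. The neighbours in view of the last picture (marker, tube rack, bottle, yellow look-alikes) looked undisturbed. I did not separately measure the bystanders' positions afterwards.

**Points that disagreed or departed from plan:**
- The top camera put the lane centre about 6 mm off from the wrist camera. I trusted the wrist camera, and the pin's fit confirmed it.
- The hole did show in the wrist camera's depth image. I used that to choose where to start sliding, and the drop itself was found by feel.

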